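Set and lock the depth stop of a lid press on a sample pot

TASK

Lower the square depth-stop bar of the small lid press until its ball foot rests on the lid of the pot standing under it, gently, because the thin lid must not be pressed with more than 12 N. Then swing the clamp lever clockwise as far as it goes to lock the bar, so that the foot is still touching the lid when you let go. Leave the spare pots and the paper cup where they stand.

Things in the scene. Friction and masses are not known exactly. Their poses are not given: they have to be found in the camera images.
- press: Lid press, fixed to the table: base plate 160 x 100 x 12 mm, steel column (32 mm across, top 194 mm high) 78 mm to +x of the stop's axis, grey guide block at heights 150 to 190 mm from the column to 19 mm in front of the axis, y -6 to +24 mm. Origin: on the table, under the vertical axis of the stop bar; x points to the column, y left, z up. The clamp lever is on the -y side.
- stop: Depth stop: 14 mm square upright steel bar, slides only vertically. Origin: lowest point of its ball foot (20 mm across). Foot height 140 down to 75 mm above the table; starts in the top 15 mm. Weighs 2.5 N; unclamped, 5 N of friction and 25 N per m/s of damping: it stays where left and moves at 2.5 to 3 N of downward push. Any push beyond that bears on the pot.
- stop_head (a point): Centre of the flat top of the stop's round black head (30 mm across, 22 mm high), 137 mm above the foot tip. Push down here with shut fingers, or grip the head from above.
- pedestal: Round aluminium pedestal, 68 mm across, on the press's base plate; origin under its centre, 12 mm above the table. On its stem and a springy rubber pad (gives 1 mm per 8 N) stands the white pot, 46 mm high, flat lid 64 mm across, within 8 mm of centred under the stop. Stem height differs each time and is not reported: the lid's top is 83 to 107 mm above the table; find it by feel.
- lever (a joint): Clamp lever angle in rad: 0 fully open, 1.4 at its end stop; grows clockwise seen from above. Starts at 0 to 0.25. From about 0.75 rad its steel cam presses on the bar, hardest at 1.35 rad, just before the end stop. It stays where it is left and takes about 1.5 to 7 N at the pin to swing.
- lever_pin (a point): Centre of the top of the upright black pin at the lever's end: 16 mm across, top 207 mm above the table, free down to the flat lever arm (10 mm wide, at heights 166 to 174 mm); 72 mm from lever_axis. Fully open the arm points 75 deg clockwise from the press's +x, fully closed 155 deg, towards the robot. Push the pin sideways with shut fingers, or straddle it from above.
- lever_axis (a point): Point on the vertical turning axis of the lever, 24 mm to the -y side of the stop's axis in the press frame, 207 mm above the table.
- spare_pot_a: Loose lidded pot, 64 mm across, 46 mm high, on the table left of the press; origin under its centre. To be left alone.
- spare_pot_b: A second loose lidded pot, the same size, to be left alone.
- cup: Loose white paper cup, 80 mm across the rim, 85 mm high, on the table; origin under its centre. To be left alone.

How it is judged:
By the outcome, as a careful person would: the job done as asked, in the order asked, and still so for the second after the job is handed in, with the robot touching nothing.
It also fails if it takes over 58 s, if anything falls off the work surface, if the arm or the gripper's body presses on something with over 40 N, if the wrist force passes 120 N, or if a joint passes its speed limit or range.

ROBOT

A 6-joint arm with a two-finger parallel gripper is mounted at the origin on the work surface. World frame = base frame: x ahead of the robot, y to its left, z up, the work surface at z = 0. Lengths are in m, angles in degrees, forces in N, time in s.
With the tool pointing down it reaches from about 0.325 to 0.85 m from the base axis. Payload 15.5 kg.
Tool frame: the origin (TCP) lies midway between the tips of the shut fingers; the grasp point (between the pads) lies 19 mm behind it; y points along the fingers, x is the direction in which the jaws open and shut, and the axes are right-handed (so a half turn about y gives the same grasp; the last joint's range is limited). The gripper opens to 91 mm and grips with 3 to 60 N. Pads are 32 mm wide; open, the fingers measure 118 mm over their backs; the gripper's body (76 mm by 178 mm) begins 60 mm behind the grasp point.
Start: joints at [62.08, 28.281, 77.091, -0, 74.628, -5.472], TCP at [0.239, 0.578, 0.185] pointing down, gripper open.
Joint ranges: [-166.48, 166.48], [-47.26, 123.95], [12.59, 153.08], [-70.14, 250.14], [6.76, 159.57], [-176.63, 176.63]. Speed limits (degrees/s): [108.29, 108.29, 147.25, 172.46, 172.46, 172.46].

INTERFACE

Orientations are given as a 3x3 rotation matrix whose columns are the frame's x, y, z axes.
In Python, from bench import ctrl gives the robot as it stands. The module is installed in compiled form; this text tells all that it offers. Calls block until the motion is done:
- ctrl.goto(position, orientation): joint-space move of the TCP to a pose.
- ctrl.move_l(position, vel=0.15, ori=None, contact_N=None): straight line of the TCP; ori=None keeps the orientation; vel is the mean speed in m/s. With contact_N (N) it stops when the force on the tool has changed by that much, and returns True; else False.
- ctrl.movej(angles): joint-space move.
- ctrl.command_gripper(opening): opening from 0.0 (shut) to 1.0 (fully open); the grip force is fixed at half the most; returns when the fingers have stopped.
- ctrl.sleep(seconds).
- ctrl.ik(position, orientation): joint angles nearest the present ones, or None.
- ctrl.read_camera(name): name is "side" or "top" or "wrist"; returns the picture (400x640x3 uint8, blue, green, red); there is no depth.
- ctrl.camera_params(name): a dict with "fx", "fy", "cx", "cy" (pixels), "pose" (4x4, takes a point from camera to world coordinates); the wrist camera has in their place "T_tool_cam" (4x4, takes a point from camera to tool coordinates, whose origin is the TCP and whose axes are the tool frame's). Camera axes: x right, y up, looking along -z (the intrinsics and any distortion apply to the point x, -y, -z); pixel columns grow to the right and rows downward; lengths in m; the calibration is good to about 2 mm. A picture is of the moment at which its call begins: read the wrist's pose just before it. camera_params takes no time and is no camera call.
A pose or a line that the arm cannot do raises ctrl.MotionError and nothing moves.
- ctrl.sign_off(): hands the job in, once; it reports no verdict.
Readings, each from a call of its own:
- ctrl.current_t(): time.
- ctrl.current_q(): joint angles.
- ctrl.current_dq(): joint speeds.
- ctrl.current_effort(): joint torques, N m.
- ctrl.current_tool_pos(): TCP position.
- ctrl.current_eef_rot(): TCP orientation.
- ctrl.current_contact_force(): force on the tool from outside, world axes, zero at the start.
- ctrl.current_wrist_torque(): the same for the moment, N m.
- ctrl.current_grip_width(): opening from 0.0 (shut) to 1.0 (fully open).
Only numpy, scipy, OpenCV 4.12 (cv2) and the standard library are available. Lean on these libraries where they do the work, as an engineer would, in place of code of your own. Each camera call takes 0.05 s, during which the arm holds its last target.

## Working session

There is one attempt and no reset: what is moved stays moved. The work goes in short steps, each a Python script; the robot and the scene stay as the last script left them, time stands still between calls to the robot, and variables do not carry over. Pictures are saved under pics/ and viewed, and the job is handed in when it is done.

```bash
mkdir -p pics
python3 - <<'E'
from bench import ctrl
import cv2,numpy as np
np.set_printoptions(precision=4,suppress=True)
print(ctrl.current_t(),ctrl.current_tool_pos(),ctrl.current_eef_rot())
for n in("side","top","wrist"):
    im=ctrl.read_camera(n);cv2.imwrite(f"pics/{n}0.png",im);print(n,ctrl.camera_params(n))
E
```

```text
0.0 [0.2385 0.5773 0.1846] [[ 0.3819 -0.0005 -0.9242]
 [ 0.9242 -0.0011  0.3819]
 [-0.0012 -1.      0.0001]]
side {'fx': 470.6860763697429, 'fy': 470.6860763697429, 'cx': 323.40140243981057, 'cy': 196.00454636678634, 'pose': array([[ 0.924 ,  0.2568, -0.2832,  0.3186],
       [-0.3821,  0.5988, -0.7038, -0.6284],
       [-0.0111,  0.7586,  0.6515,  0.7917],
       [ 0.    ,  0.    ,  0.    ,  1.    ]])}
top {'fx': 432.81406128380553, 'fy': 432.81406128380553, 'cx': 321.34410002227514, 'cy': 198.90807462899696, 'pose': array([[ 0.006 ,  0.989 , -0.1477,  0.432 ],
       [-0.9999,  0.0078,  0.0117,  0.0718],
       [ 0.0127,  0.1476,  0.989 ,  1.2045],
       [ 0.    ,  0.    ,  0.    ,  1.    ]])}
wrist {'fx': 348.87219485563736, 'fy': 348.87219485563736, 'cx': 316.00137876982757, 'cy': 198.31501587442634, 'T_tool_cam': array([[ 1.    , -0.0002, -0.    , -0.0009],
       [ 0.    ,  0.2779, -0.9606, -0.2004],
       [ 0.0002,  0.9606,  0.2779,  0.0792],
       [ 0.    ,  0.    ,  0.    ,  1.    ]])}
```

View pics/side0.png

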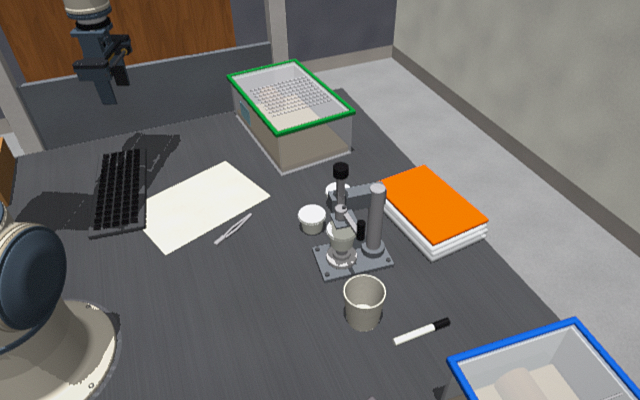

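View pics/top0.png

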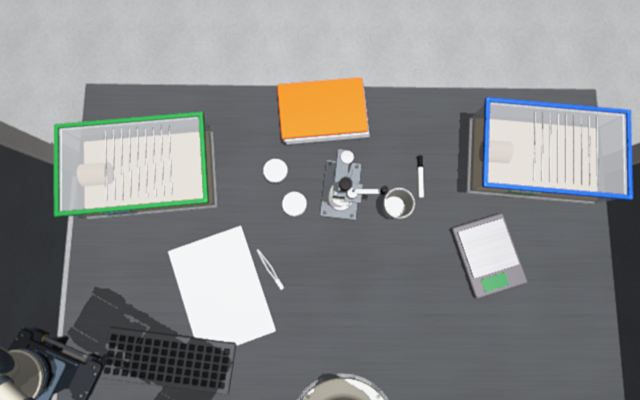

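View pics/wrist0.png

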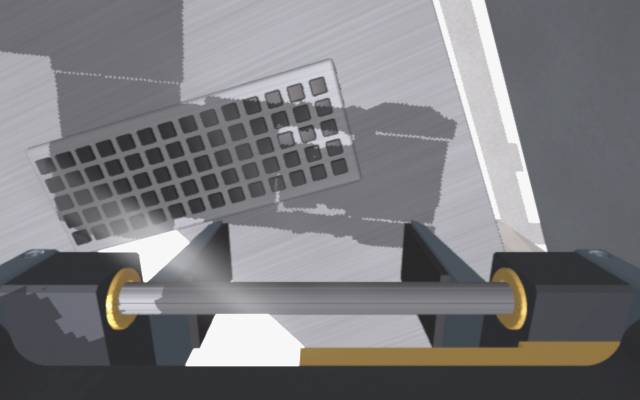

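Side view: black head near (341,168), pin near (361,230), column top near (377,188), cup near (364,300). Top view: head (345,184), pin (384,190), cup (398,204), spare pots (275,170) and (294,204). I'll enlarge both.

```bash
cat > h.py <<'E'
import numpy as np,cv2
from bench import ctrl
np.set_printoptions(precision=4,suppress=True)
def ray(n,u,v,P=None):
    p=ctrl.camera_params(n)
    T=p['pose'] if P is None else P
    d=np.array([(u-p['cx'])/p['fx'],-(v-p['cy'])/p['fy'],-1.])
    return T[:3,3],T[:3,:3]@d/np.linalg.norm(d)
def tri(rs):
    A=sum(np.eye(3)-np.outer(d,d) for o,d in rs);b=sum((np.eye(3)-np.outer(d,d))@o for o,d in rs)
    x=np.linalg.solve(A,b);return x,[np.linalg.norm(np.cross(x-o,d)) for o,d in rs]
def onz(r,z):
    o,d=r;return o+d*(z-o[2])/d[2]
def wpose():
    T=np.eye(4);T[:3,3]=ctrl.current_tool_pos();T[:3,:3]=ctrl.current_eef_rot()
    return T@ctrl.camera_params('wrist')['T_tool_cam']
def proj(n,X,T=None):
    p=ctrl.camera_params(n);T=p['pose'] if T is None else T
    c=np.linalg.inv(T)@np.r_[X,1];return p['fx']*c[0]/-c[2]+p['cx'],-p['fy']*c[1]/-c[2]+p['cy']
E
python3 - <<'E'
import cv2
a=cv2.imread('pics/side0.png')[150:340,290:440];cv2.imwrite('pics/sidez.png',cv2.resize(a,None,fx=3.1,fy=3.1,interpolation=cv2.INTER_CUBIC))
a=cv2.imread('pics/top0.png')[140:230,300:420];cv2.imwrite('pics/topz.png',cv2.resize(a,None,fx=6,fy=6,interpolation=cv2.INTER_CUBIC))
E
```

```text
(no output)
```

View pics/sidez.png

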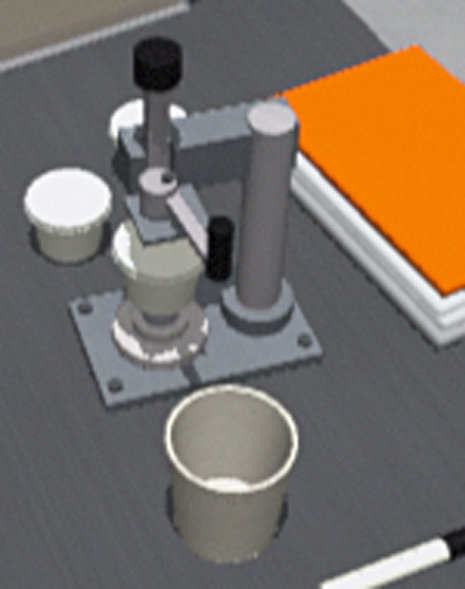

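View pics/topz.png

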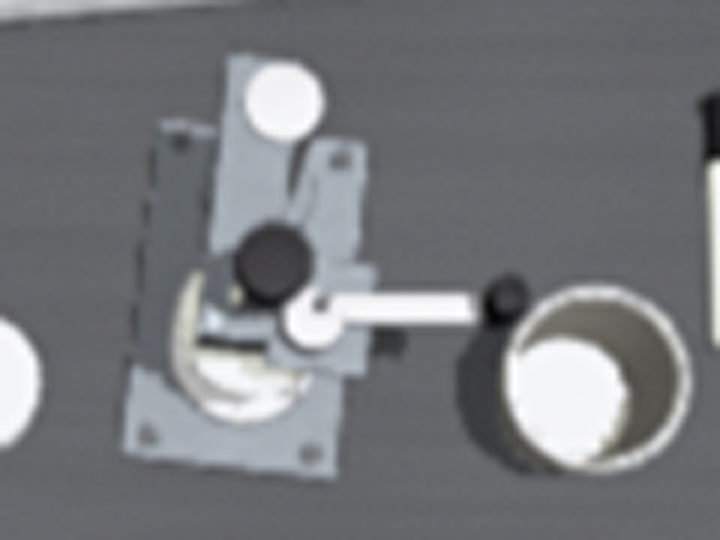

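Run:
```python
from h import *
def S(x,y): return ray('side',(x+.5)/3.1+290-.5,(y+.5)/3.1+150-.5)
def Tp(x,y): return ray('top',(x+.5)/6+300-.5,(y+.5)/6+140-.5)
P={}
for n,s,t in [('head',(158,51),(273,263)),('pin',(220,225),(510,295)),('col',(271,113),(284,100)),('hub',(158,183),(315,322))]:
    P[n],e=tri([S(*s),Tp(*t)]);print(n,P[n],e)
print('baseplate corners side',[onz(S(*c),.012)[:2] for c in [(70,310),(110,405),(322,355)]])
print('top',[onz(Tp(*c),.012)[:2] for c in [(124,452),(336,477),(163,121)]])
print('cup rim',onz(Tp(598,378),.085), 'side',onz(S(232,437),.085))
d=P['col']-P['head'];print('col dist',np.hypot(*d[:2]),np.degrees(np.arctan2(d[1],d[0])))
print('pots',onz(ray('top',275,170),.046),onz(ray('top',294,204),.046))
# pin mask in top
im=cv2.imread('pics/top0.png');m=(im.max(2)<60).astype(np.uint8)
n,l,s,c=cv2.connectedComponentsWithStats(m[150:230,300:400])
print(s,c+[300,150])
```

```text
head [0.6088 0.0081 0.2639] [np.float64(0.001247176161604175), np.float64(0.0012471761616040234)]
pin [ 0.6068 -0.0883  0.2057] [np.float64(0.00032524338436164593), np.float64(0.00032524338436179)]
col [ 0.6861 -0.0006  0.1976] [np.float64(0.00013914333080774084), np.float64(0.0001391433308077127)]
hub [ 0.6003 -0.0143  0.179 ] [np.float64(0.0008662635198724285), np.float64(0.0008662635198723133)]
baseplate corners side [array([0.5638, 0.0529]), array([ 0.5569, -0.0391]), array([ 0.7107, -0.056 ])]
top [array([0.5652, 0.0605]), array([ 0.5544, -0.0375]), array([0.722 , 0.0431])]
cup rim [ 0.5911 -0.1455  0.085 ] side [ 0.5928 -0.1455  0.085 ]
col dist 0.07779762564358948 -6.407665665307922
pots [0.6838 0.1851 0.046 ] [0.5905 0.1319 0.046 ]
[[   0    0  100   80 7924]
 [  39   29   10   13   34]
 [  48   29    1    1    1]
 [  81   37    6    9   35]
 [  63   45    3    3    6]] [[349.3717 189.5032]
 [342.4118 186.1765]
 [348.     179.    ]
 [383.0286 191.2571]
 [363.8333 195.6667]]
```

Measurements agree with the text: column 77.8 mm from the bar's axis, pin 72.5 mm from the lever axis, heights 264, 206 and 198 mm. Press yaw is about -6.4°, lever about 0.14 rad. Next I go above the head with the fingers shut and check the fit with the wrist camera.

```bash
cat >> h.py <<'E'
def R(th):
    t=np.radians(th);c,s=np.cos(t),np.sin(t)
    return np.array([[c,0,-s],[s,0,c],[0,-1,0]],float)
HEAD=np.array([.6088,.0081,.2639]);PIN=np.array([.6068,-.0883,.2057])
E
python3 - <<'E'
from h import *
print(np.linalg.det(R(0)))
ctrl.move_l([.239,.577,.33],vel=.3)
ctrl.command_gripper(0)
ctrl.goto([.56,.008,.36],R(0))
print(ctrl.current_t(),ctrl.current_tool_pos(),ctrl.current_contact_force(),ctrl.current_q())
W=wpose();im=ctrl.read_camera('wrist');np.save('W1.npy',W);cv2.imwrite('pics/w1.png',im)
for X in(HEAD,PIN):print(proj('wrist',X,W))
E
```

```text
1.0
4.4833 [0.56   0.0088 0.36  ] [ 0.4285  0.3588 -1.02  ] [-5.2184 16.029  69.6894  0.0085 94.2858 -5.291 ]
(np.float64(372.38651698371825), np.float64(190.71796996031557))
(np.float64(358.46473711328343), np.float64(260.86114359432383))
```

View pics/w1.png

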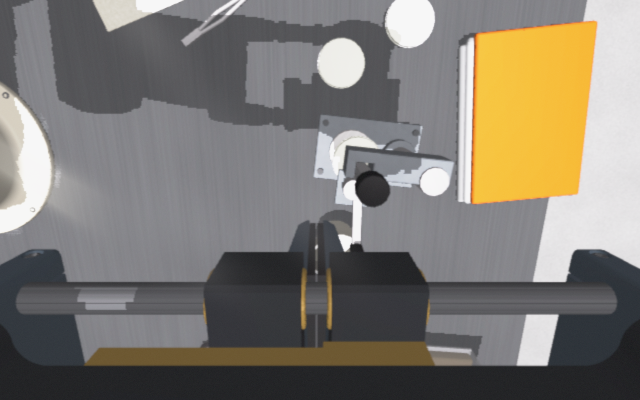

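The wrist view shows the head at about (373,188), against a predicted (372,191), so the position is confirmed to about 2 mm. Now I descend.

Run:
```python
from h import *
ctrl.goto([*HEAD[:2],.300],R(0))
F=[]
for _ in range(8): ctrl.sleep(.03);F.append(ctrl.current_contact_force())
F=np.array(F);print(F.mean(0),F.std(0))
np.save('F0.npy',F.mean(0))
print(ctrl.move_l([*HEAD[:2],.250],vel=.02,contact_N=1.8))
ctrl.sleep(.1)
print(ctrl.current_t(),ctrl.current_tool_pos(),ctrl.current_contact_force())
```

```text
[0.097  0.2156 0.1568] [0.4686 0.5645 0.7131]
False
7.9583 [0.6088 0.0081 0.2501] [-0.2116  0.2868 -0.0854]
```

Run:
```python
from h import *
im=ctrl.read_camera('side');a=im[100:290,260:440]
cv2.imwrite('pics/s2.png',cv2.resize(a,None,fx=3.1,fy=3.1,interpolation=cv2.INTER_CUBIC))
F=np.array([(ctrl.sleep(.02),ctrl.current_contact_force())[1] for _ in range(15)])
print(F.mean(0))
```

```text
[ 0.1305  0.1002 -0.021 ]
```

View pics/s2.png

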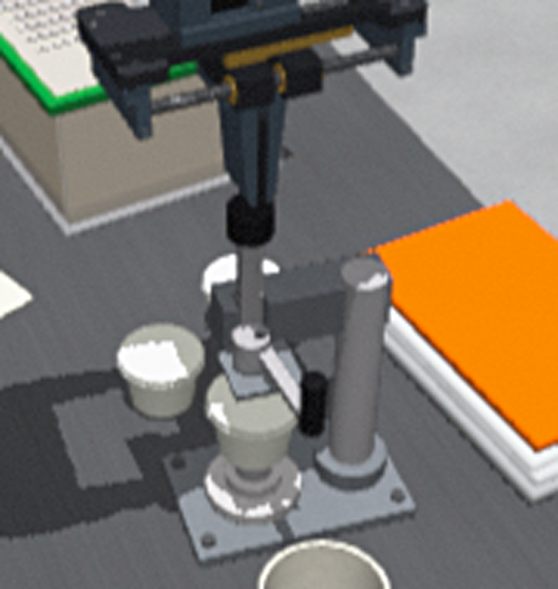

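Run:
```python
from h import *
p=ctrl.current_tool_pos()
for n in('side',):
  for z in (.25,.262,.264,.242): 
    u,v=proj(n,[p[0],p[1],z]);print(z,u,v,((u-260+.5)*3.1,(v-100+.5)*3.1))
im=ctrl.read_camera('top');print(proj('top',p))
cv2.imwrite('pics/t2.png',cv2.resize(im[140:230,300:420],None,fx=6,fy=6,interpolation=cv2.INTER_CUBIC))
im=ctrl.read_camera('wrist');cv2.imwrite('pics/w2.png',im)
im=ctrl.read_camera('side')[150:200,310:370];cv2.imwrite('pics/s3.png',cv2.resize(im,None,fx=10,fy=10,interpolation=cv2.INTER_NEAREST))
```

```text
0.25 339.9031001278804 172.15255399412737 (np.float64(249.24961039642926), np.float64(225.22291738179487))
0.262 339.978534445113 167.04459973294433 (np.float64(249.48345677985026), np.float64(209.38825917212745))
0.264 339.9912380258964 166.1843903219603 (np.float64(249.52283788027881), np.float64(206.72160999807696))
0.242 339.8535481713345 175.5079118322252 (np.float64(249.09599933113702), np.float64(235.62452667989814))
(np.float64(344.79987302882625), np.float64(183.9873483410665))
```

View pics/s3.png

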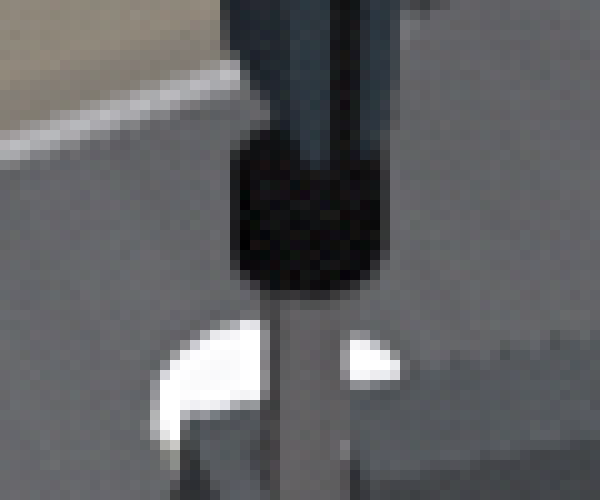

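View pics/w2.png

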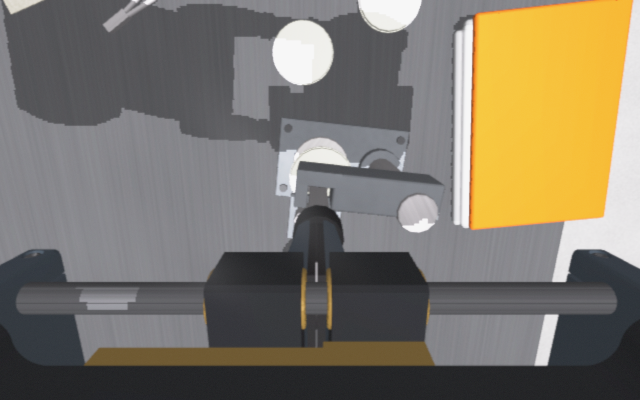

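Run:
```python
from h import *
im=cv2.imread('pics/side0.png')[150:200,310:370];cv2.imwrite('pics/s0z.png',cv2.resize(im,None,fx=10,fy=10,interpolation=cv2.INTER_NEAREST))
```

```text
(no output)
```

View pics/s0z.png

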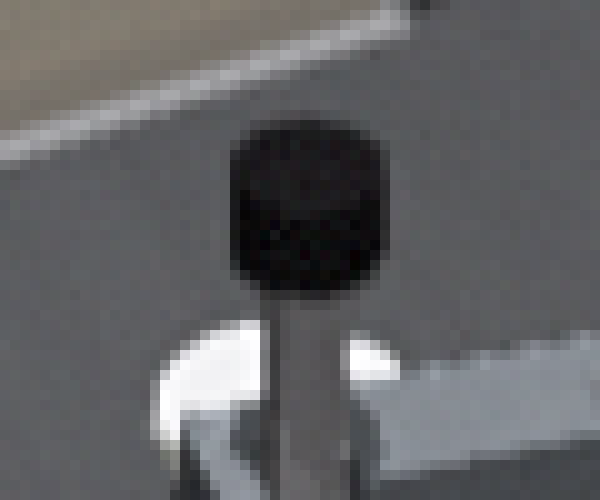

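View pics/t2.png

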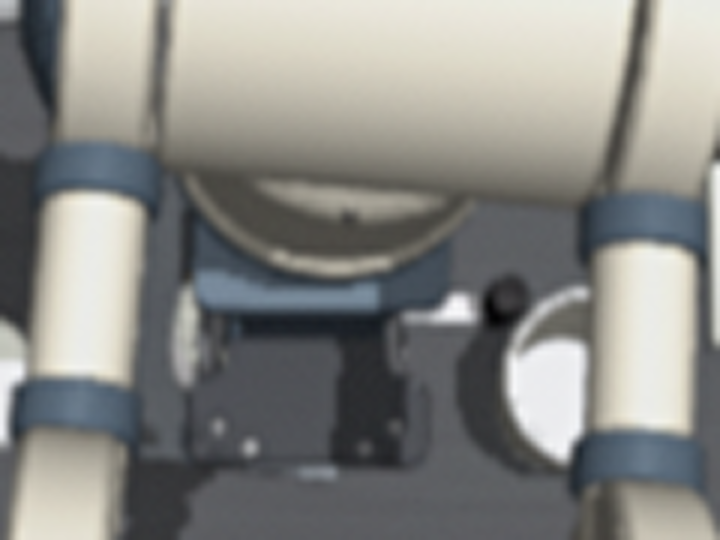

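Run:
```python
from h import *
W=wpose()
for X in ([.6088,.0081,.2639],[.6088,.0081,.25],[.6088,.0231,.264],[.6088,.0241,.25]): print(X,proj('wrist',np.array(X),W))
a=cv2.imread('pics/w2.png')[180:300,250:390];cv2.imwrite('pics/w2z.png',cv2.resize(a,None,fx=5,fy=5,interpolation=cv2.INTER_CUBIC))
```

```text
[0.6088, 0.0081, 0.2639] (np.float64(317.4094768851174), np.float64(238.46575817494812))
[0.6088, 0.0081, 0.25] (np.float64(317.3082768657708), np.float64(229.6759212196399))
[0.6088, 0.0231, 0.264] (np.float64(317.4462873701991), np.float64(213.80266285008284))
[0.6088, 0.0241, 0.25] (np.float64(317.34213848729496), np.float64(204.7661465852098))
```

View pics/w2z.png

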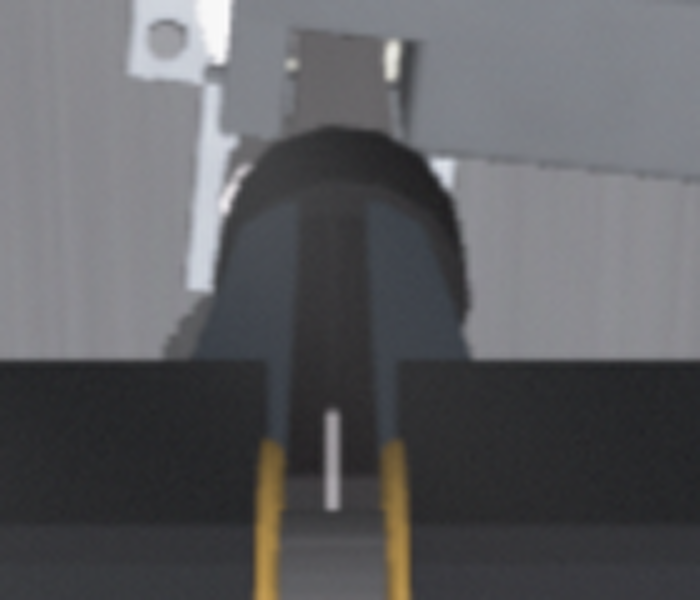

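Run:
```python
from h import *
print(ctrl.current_t(),ctrl.current_grip_width())
ctrl.move_l([*HEAD[:2],.290],vel=.1)
p=ctrl.current_tool_pos();print(p,proj('side',p), proj('wrist',p,wpose()))
im=ctrl.read_camera('side')[130:200,300:380];cv2.imwrite('pics/s4.png',cv2.resize(im,None,fx=8,fy=8,interpolation=cv2.INTER_NEAREST))
im=ctrl.read_camera('wrist')[160:300,250:390];cv2.imwrite('pics/w4.png',cv2.resize(im,None,fx=4,fy=4,interpolation=cv2.INTER_CUBIC))
```

```text
8.4083 0.004537030672951582
[0.6087 0.0081 0.2896] (np.float64(340.08178951357263), np.float64(154.95336221317942)) (np.float64(317.33584771688993), np.float64(229.71383796707664))
```

View pics/s4.png

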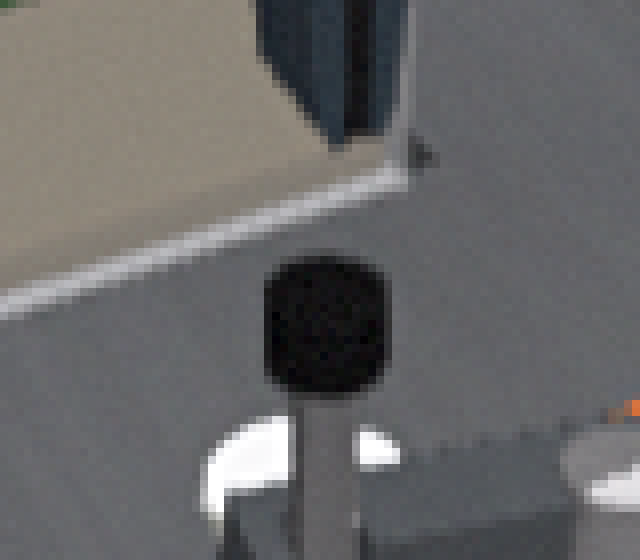

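View pics/w4.png

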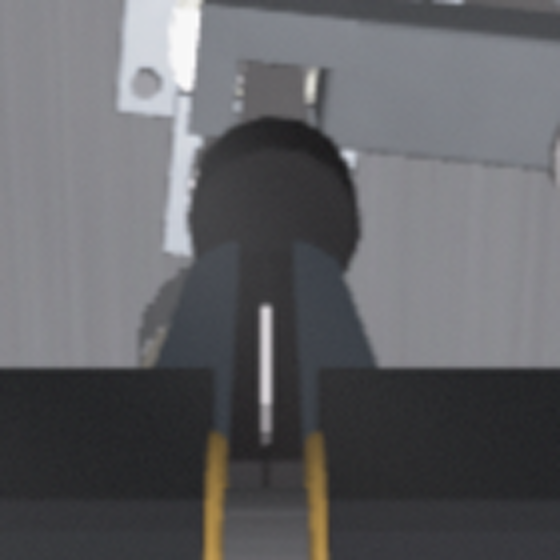

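Run:
```python
from h import *
W=wpose()
for s in [(342,148),(345,147)]:
    print(tri([ray('side',*s),ray('wrist',317,221,W)]))
    for y in(-.008,.008,.024):
        o,d=ray('side',*s);t=(y-o[1])/d[1];print('side ray at y',y,o+t*d)
for y in(-.008,.0,.008,.016,.024):
    o,d=ray('wrist',317,221,W);t=(y-o[1])/d[1];print('wrist ray',y,o+t*d)
```

```text
(array([0.6117, 0.0158, 0.2986]), [np.float64(0.003788309664562179), np.float64(0.0037883096645621468)])
side ray at y -0.008 [ 0.6048 -0.008   0.3163]
side ray at y 0.008 [0.6122 0.008  0.3041]
side ray at y 0.024 [0.6196 0.024  0.2918]
(array([0.6143, 0.0152, 0.3   ]), [np.float64(0.006611020963171991), np.float64(0.0066110209631718144)])
side ray at y -0.008 [ 0.6106 -0.008   0.3169]
side ray at y 0.008 [0.6181 0.008  0.3046]
side ray at y 0.024 [0.6257 0.024  0.2924]
wrist ray -0.008 [ 0.6083 -0.008   0.2287]
wrist ray 0.0 [0.6082 0.     0.2509]
wrist ray 0.008 [0.6082 0.008  0.2731]
wrist ray 0.016 [0.6081 0.016  0.2952]
wrist ray 0.024 [0.6081 0.024  0.3174]
```

Free in the air, the fingertips show 10–20 mm above the reported TCP (side tip row 148, against a projected 155). The head hasn't been touched: its pixels are unchanged. I'll carry on by feel.

```bash
cat >> h.py <<'E'
def F(n=10):
    a=np.array([(ctrl.sleep(.02),ctrl.current_contact_force())[1] for _ in range(n)]);return a.mean(0)
E
python3 - <<'E'
from h import *
ctrl.move_l([*HEAD[:2],.252],vel=.1)
print(F())
for z in (.246,.240,.234):
    c=ctrl.move_l([*HEAD[:2],z],vel=.012,contact_N=2.)
    print(z,c,ctrl.current_tool_pos(),ctrl.current_contact_force(),F(6),ctrl.current_t())
    if c: break
im=ctrl.read_camera('side')[130:200,300:380];cv2.imwrite('pics/s5.png',cv2.resize(im,None,fx=8,fy=8,interpolation=cv2.INTER_NEAREST))
E
```

```text
[ 0.0315 -0.0408  0.0484]
0.246 False [0.6088 0.0081 0.246 ] [ 0.0018 -0.977  -0.0414] [ 0.1174 -0.1358  0.1244] 10.5083
0.24 False [0.6088 0.0081 0.24  ] [-0.2304 -0.593   0.0347] [-0.0837  0.3166  0.1366] 11.2583
0.234 True [0.6088 0.0081 0.2357] [0.9673 0.4489 0.4668] [ 0.1592 -0.0824  0.9812] 11.75
```

View pics/s5.png

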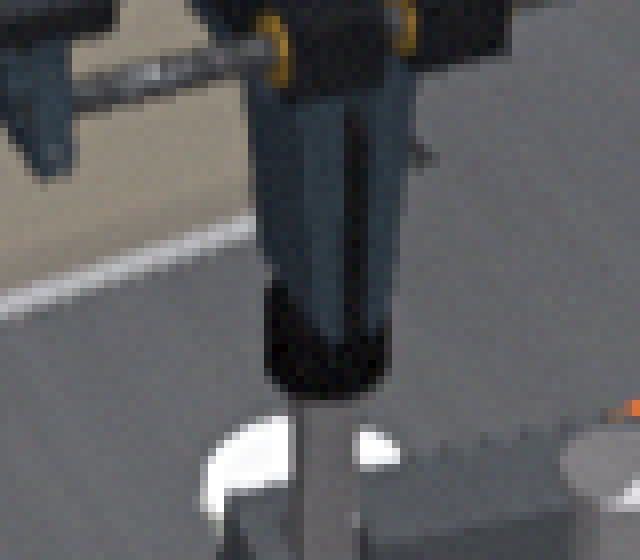

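Run:
```python
from h import *
c=ctrl.move_l([*HEAD[:2],.2217],vel=.015,contact_N=4.5)
print(c,ctrl.current_tool_pos(),F(8),ctrl.current_t())
im=ctrl.read_camera('side')[130:230,300:400];cv2.imwrite('pics/s6.png',cv2.resize(im,None,fx=6,fy=6,interpolation=cv2.INTER_CUBIC))
```

```text
False [0.609  0.0081 0.2217] [-0.0468 -0.0371 -0.0404] 13.0167
```

View pics/s6.png

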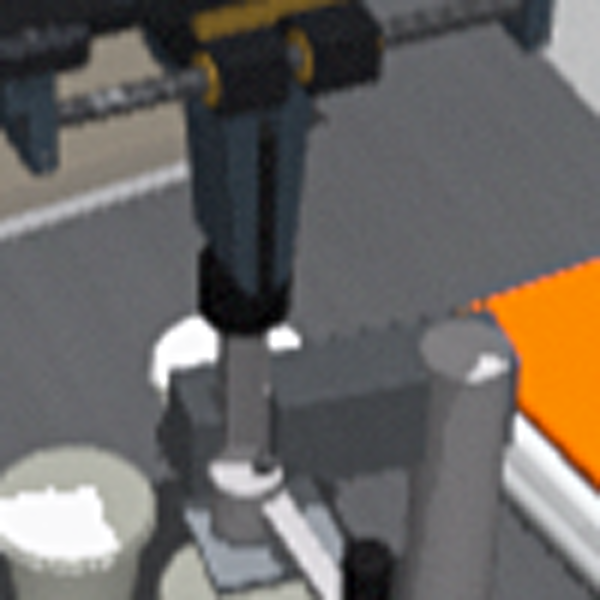

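Run:
```python
from h import *
c=ctrl.move_l([*HEAD[:2],.184],vel=.005,contact_N=5.5)
print(c,ctrl.current_tool_pos(),ctrl.current_contact_force(),F(8),ctrl.current_tool_pos(),ctrl.current_t())
im=ctrl.read_camera('side')[130:270,300:400];cv2.imwrite('pics/s7.png',cv2.resize(im,None,fx=5,fy=4.2,interpolation=cv2.INTER_CUBIC))
```

```text
True [0.6088 0.0081 0.2124] [1.0351 0.6449 4.1126] [ 0.043  -0.1994  4.8719] [0.6088 0.0081 0.2124] 15.9917
```

View pics/s7.png

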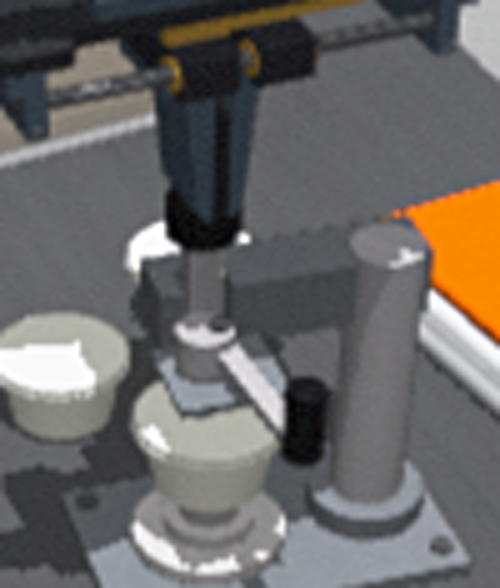

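Run:
```python
from h import *
c=ctrl.move_l([*HEAD[:2],.2121],vel=.003,contact_N=4)
print(c,ctrl.current_tool_pos(),F(12),ctrl.current_t())
ctrl.move_l([*HEAD[:2],.2150],vel=.01)
print(F(8))
ctrl.move_l([*HEAD[:2],.29],vel=.15)
im=ctrl.read_camera('side');cv2.imwrite('pics/s8.png',im)
im=im[130:270,300:400];cv2.imwrite('pics/s8z.png',cv2.resize(im,None,fx=5,fy=4.2,interpolation=cv2.INTER_CUBIC))
print(ctrl.current_t())
```

```text
False [0.6088 0.0081 0.2123] [-1.4008  0.1088  6.2257] 16.5083
[-0.2349  0.1232  0.1041]
17.7833
```

View pics/s8z.png

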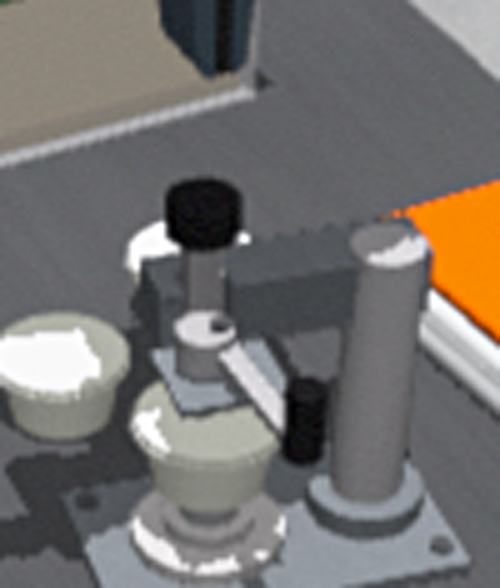

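The foot is down on the lid. The last push was 6.2 N, so about 3.7 N bears on the lid, whose top is at about 104 mm. Now the lever: shut fingers go to the +x side of the pin.

```bash
cat >> h.py <<'E'
AX=np.array([.6061,-.0158])
def push(a,off=.0215,z=.156):
    "a: pin direction, deg clockwise in world (=-angle); returns pos,ori"
    t=np.radians(-a);r=np.array([np.cos(t),np.sin(t)]);tan=np.array([np.sin(t),-np.cos(t)]) # clockwise
    p=AX+.072*r-off*tan
    return [*p,z],R(90-a)
E
python3 - <<'E'
from h import *
for a in (89.4,161.4):print(push(a))
p,o=push(89.4,.030)
ctrl.goto([p[0],p[1],.27],o)
ctrl.move_l(p,vel=.15,contact_N=6)
print(ctrl.current_tool_pos(),F(8),ctrl.current_t())
im=ctrl.read_camera('side')[130:290,290:410];cv2.imwrite('pics/s9.png',cv2.resize(im,None,fx=4,fy=3.7,interpolation=cv2.INTER_CUBIC))
im=ctrl.read_camera('wrist');cv2.imwrite('pics/w9.png',im)
E
```

```text
([np.float64(0.6283527895977281), np.float64(-0.0875709088358176), 0.156], array([[ 0.9999,  0.    , -0.0105],
       [ 0.0105,  0.    ,  0.9999],
       [ 0.    , -1.    ,  0.    ]]))
([np.float64(0.5447182996292182), np.float64(-0.05914209108466713), 0.156], array([[ 0.319 ,  0.    ,  0.9478],
       [-0.9478,  0.    ,  0.319 ],
       [ 0.    , -1.    ,  0.    ]]))
[ 0.6374 -0.0873  0.157 ] [ 0.203  -0.1733  0.0546] 19.3167
```

View pics/s9.png

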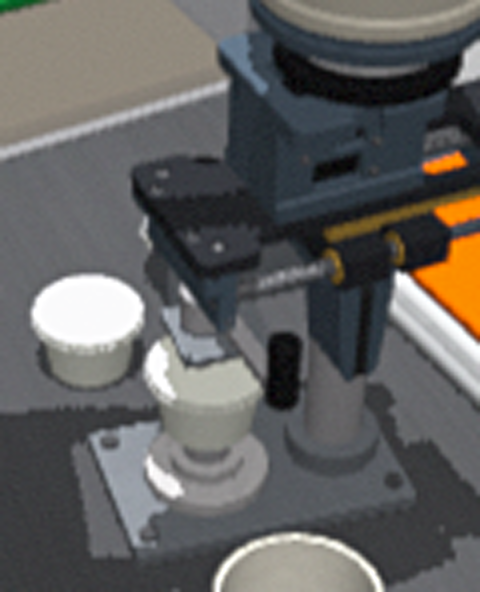

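View pics/w9.png

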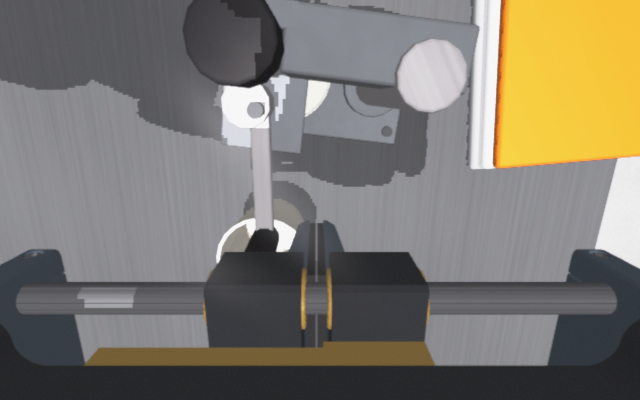

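The side view shows the fingertips about 22 mm below the pin top on its far (+x) side, and the gripper body clears the column and block. Now I swing.

Run:
```python
from h import *
stop=False
for a in np.r_[np.arange(92,156,8),158]:
    p,o=push(a,z=.157)
    c=ctrl.move_l(p,vel=.05,ori=o,contact_N=16)
    f=F(2);t=np.radians(-a);tan=np.array([np.sin(t),-np.cos(t)])
    print(a,c,f,'drag',-f[:2]@tan,round(ctrl.current_t(),2))
    if c: break
im=ctrl.read_camera('side')[130:290,290:410];cv2.imwrite('pics/s10.png',cv2.resize(im,None,fx=4,fy=3.7,interpolation=cv2.INTER_CUBIC))
```

```text
92 False [-0.7784 -0.5537 -0.1356] drag -0.7585697040326228 19.83
100 False [ 0.8753 -0.3059 -0.227 ] drag 0.9151151866399497 20.23
108 False [-0.9967 -0.0363 -0.1486] drag -0.9366854022941137 20.62
116 False [-0.1186  0.1135  0.3655] drag -0.15635807432227167 21.01
124 False [ 0.2145  0.0029 -0.0482] drag 0.1762536360245141 21.4
132 False [ 0.1152 -0.5203  0.1278] drag 0.43381049588145315 21.79
140 False [0.4523 0.2664 0.4324] drag 0.08661086700430971 22.18
148 False [ 0.3787 -0.0246  0.2454] drag 0.22150241415472718 22.57
158 False [-0.0252 -0.7884  0.4774] drag 0.7215867874792108 23.02
```

View pics/s10.png

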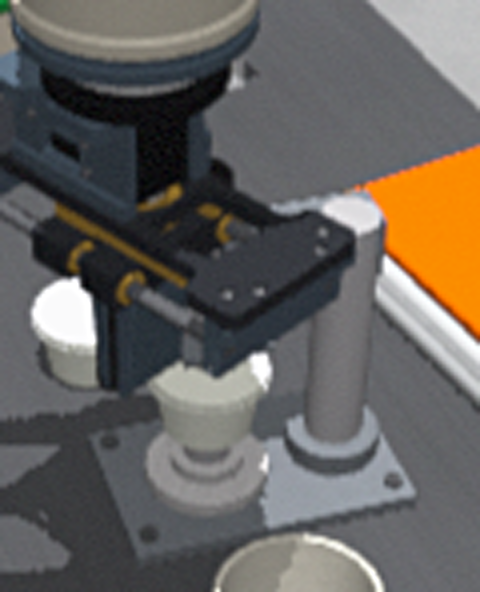

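Run:
```python
from h import *
for a in np.arange(160,180,2.):
    p,o=push(a,z=.157)
    c=ctrl.move_l(p,vel=.015,ori=o,contact_N=12)
    f=F(4);t=np.radians(-a);tan=np.array([np.sin(t),-np.cos(t)])
    print(a,c,f,'drag',-f[:2]@tan,ctrl.current_tool_pos(),round(ctrl.current_t(),2))
    if c or -f[:2]@tan>9: break
W=wpose();np.save('W11.npy',W)
im=ctrl.read_camera('wrist');cv2.imwrite('pics/w11.png',im)
```

```text
160.0 False [ 1.6229 -1.6572 -0.96  ] drag 2.112339148795671 [ 0.5459 -0.0607  0.157 ] 23.46
162.0 False [ 1.5711 -2.5298 -1.5776] drag 2.8915090637993006 [ 0.5443 -0.0585  0.157 ] 23.85
164.0 False [ 1.5628 -2.6232 -1.2341] drag 2.952359858634904 [ 0.5428 -0.0563  0.157 ] 24.24
166.0 True [ 1.9016 -6.258   0.0108] drag 6.53216748629278 [ 0.5425 -0.0561  0.1569] 24.52
```

View pics/w11.png

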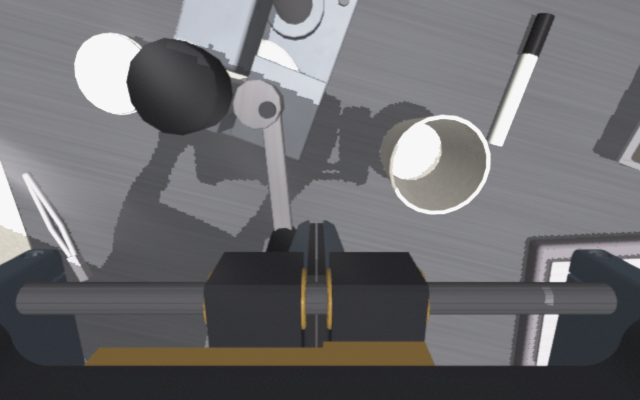

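Run:
```python
from h import *
p,o=push(168,z=.157)
c=ctrl.move_l(p,vel=.01,ori=o,contact_N=14)
print(c,ctrl.current_tool_pos(),F(6),ctrl.current_t())
# back off along -tangent, then up, then away
p,o=push(158,off=.035,z=.157);ctrl.move_l(p,vel=.08);print(F(4))
ctrl.move_l([p[0],p[1],.30],vel=.2)
ctrl.goto([.40,.25,.34],R(0))
print(ctrl.current_t(),F(4))
for n in('side','top'): cv2.imwrite(f'pics/{n}12.png',ctrl.read_camera(n))
a=cv2.imread('pics/side12.png')[130:290,290:410];b=cv2.imread('pics/top12.png')[140:230,300:420]
cv2.imwrite('pics/s12z.png',cv2.resize(a,None,fx=4,fy=3.7,interpolation=cv2.INTER_CUBIC))
cv2.imwrite('pics/t12z.png',cv2.resize(b,None,fx=6,fy=6,interpolation=cv2.INTER_CUBIC))
```

```text
True [ 0.5424 -0.0562  0.157 ] [ 1.7276 -6.0323 -0.2688] 24.9833
[0.1574 0.0609 0.385 ]
27.6917 [0.2602 0.371  0.1154]
```

View pics/s12z.png

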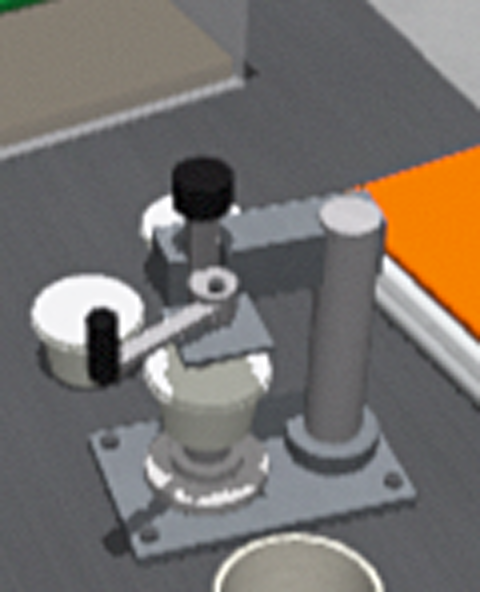

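View pics/t12z.png

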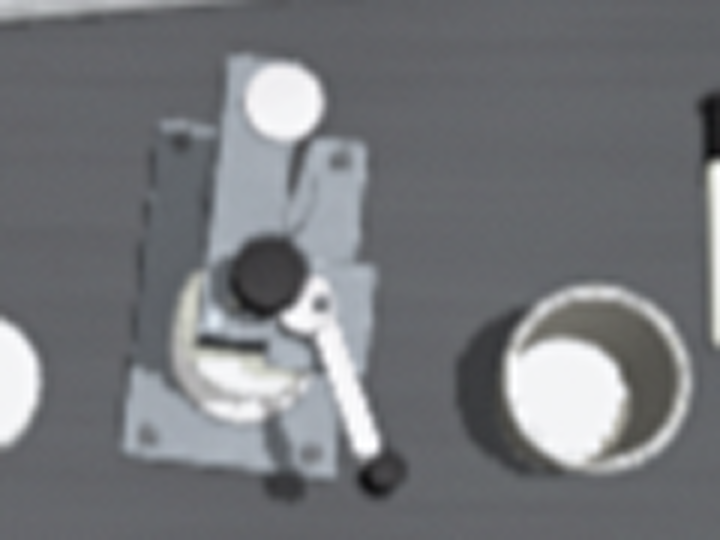

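Run:
```python
from h import *
X,e=tri([ray('side',290+102/4-.4,130+318/3.7-.4),ray('top',299.6+381/6,139.6+470/6)]);print(X,e)
d=X[:2]-AX;print(np.hypot(*d),'press cw deg',-np.degrees(np.arctan2(d[1],d[0]))-6.4)
a,b=[cv2.cvtColor(cv2.imread(f'pics/{n}.png'),cv2.COLOR_BGR2GRAY)[165:200,325:360].astype(np.float32) for n in('s8','side12')]
print(cv2.phaseCorrelate(a,b,cv2.createHanningWindow((35,35),cv2.CV_32F)))
for im in(a,b):
    m=im[:, :]<45;ys,xs=np.nonzero(m);print(m.sum(),ys.mean()+165,xs.mean()+325,ys.max()+165)
A,B=[cv2.imread(f'pics/{n}.png') for n in('top0','top12')]
D=cv2.absdiff(A,B).max(2);print('pots/cup diff',[(D[y-14:y+15,x-14:x+15]>60).sum() for x,y in((275,170),(294,204),(398,205))])
```

```text
[ 0.5384 -0.0376  0.2036] [np.float64(0.0009166175316621143), np.float64(0.0009166175316618982)]
0.07112541280271135 press cw deg 155.71115080143872
((0.18123134182867062, 0.29253792852174954), 0.8928284505267202)
216 180.6712962962963 340.13425925925924 189
219 180.90867579908675 340.0821917808219 199
pots/cup diff [np.int64(0), np.int64(0), np.int64(0)]
```

Run:
```python
from h import *
ctrl.sign_off();print(ctrl.current_t())
```

```text
the job is handed in; nothing more can be done
the job is handed in; nothing more can be done
```

The bar is down with its foot on the lid and the clamp lever is swung to its end stop. I handed the job in at about 28 s with the robot clear of everything.

- **Lowering:** I pushed the head down with shut fingers until contact. The push held at 6.2 N, so about 3.7 N bore on the lid after subtracting the 2.5 N that moves the bar. That puts the lid's top at about 104 mm, inside the range given. The short peak when contact was first made was not measured beyond the 5.5 N stop.
- **Locking:** I pushed the pin clockwise until it stopped hard; two pushes stopped there with no further motion. Two-view measurement of the pin gives 155.7°, against 155° for fully closed.
- **After letting go:** the head shows no rise. It appears about 0.3 px lower, which is within image and lighting noise. I did not test contact between foot and lid directly after locking.
- **Surroundings:** the spare pots and the cup are unchanged in the top view.

**One disagreement:** the shut fingertips touched about 28 mm above the reported TCP position. My first descents ended above the head without touching it. I worked by feel and by what the images showed instead.

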